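Seat a pencil grip on the gauge pin and pump the clamp snug

ROBOT

A 7-joint arm with a two-finger parallel gripper is mounted at the origin on the work surface. World frame = base frame: x ahead of the robot, y to its left, z up, the work surface at z = 0. Lengths are in m, angles in degrees, forces in N, time in s.
With the tool pointing down it reaches from about 0.35 to 0.9 m from the base axis. Payload 7.2 kg.
Tool frame: the origin (TCP) lies on the mounting face of the last link; the fingertips stand 173 mm ahead of it and the grasp point (between the pads) lies 155 mm ahead of it; x points along the fingers, z is the direction in which the jaws open and shut, and the axes are right-handed (so a half turn about x gives the same grasp; the last joint's range is limited). The gripper opens to 85 mm and grips with 20 to 120 N. Pads are 22 mm wide; open, the fingers measure 114 mm over their backs; the gripper's body (76 mm by 85 mm) begins 54 mm behind the grasp point. The pads swing forward as they close: fully open they stand 13 mm farther back than shut.
Start: joints at [72.983, 23.554, -0.728, 91.456, 0.321, 64.991, -4.71], TCP at [0.142, -0.609, 0.405] pointing down, gripper open.
Joint ranges: [-169.25, 169.25], [-16.82, 113.86], [-84.01, 82.57], [7.8, 145.47], [-59.2, 239.2], [7.22, 106.19], [-163.78, 163.78]. Speed limits (degrees/s): [136.94, 136.94, 172.46, 172.46, 180, 180, 180].

INTERFACE

Orientations are given as [roll, pitch, yaw] about the fixed x, y, z axes, in that order (R = Rz(yaw) Ry(pitch) Rx(roll)).
In Python, from workcell import robot, imaging, workorder, spotter gives the robot as it stands.
- The arm moves only by the tool move_arm, never from a script. Its argument "moves" is text: rows parted by semicolons, each of 7 numbers parted by spaces: the turn, a rotation vector about the tool's x, y, z in degrees, then the shift along the tool's x, y, z in m, then the finger opening in m, from 0 to 0.0854. A call has 1 to 12 rows; each row is the pose to reach, as a shift and turn from the pose commanded when the call began, along the tool's axes at that moment; what a row does not reach only later rows make up. A row lasts 1/12 s, in which the tool goes at most 41.7 mm and 7.16 degrees, less where a joint would pass 70% of its speed; a pose out of reach is approached as far as the arm can. A call with a gripper value outside its range is refused whole. The fingers move at their own pace and stop on an object; "grip_force" is the grip in N (left out, the last holds). Time passes only in rows, so rows that repeat a pose let the fingers close. It gives the time, the measured TCP pose, the force and the opening at its end, in the units of the state.
- robot.state(): the state, without advancing time (a new reading comes with each control period).
- imaging.camera(name): name is "scene" or "top"; returns the picture (420x560x3 uint8, red, green, blue); there is no depth.
- imaging.camera_model(name): a dict with "fov_y" (degrees; the focal length in pixels is half the picture's height over the tangent of half this angle, whatever the lens; pixels are square), "cx", "cy" (the principal point, pixels), "xyz" and "rotation" of the camera in the world. Camera axes: x right, y up, looking along -z (the intrinsics and any distortion apply to the point x, -y, -z); pixel columns grow to the right and rows downward; lengths in m; the calibration is good to about 2 mm. A picture is of the moment at which its call begins. camera_model takes no time and is no camera call.
- workorder.hand_in(): hands the job in, once; it reports no verdict.
Trained networks look in the newest picture that a camera, given by its name, has taken for a name from the list of things; names that differ only in an ending like _2 or _b are one class to them, and where a whole thing is asked for, a point or a joint stands for the part that bears it (a point fixed in the world has none). Each returns a list of dicts, best first, with "conf" (0 to 1); they miss things now and then, are a little off and sometimes report something else, mostly with a low value. They report only what shows in the picture. A call takes as long as a camera call. They do not tell look-alikes from the thing itself.
- spotter.look_for(name, camera): "centre" ([x, y, z] in m, in world coordinates, good to about 4 mm: the middle of the surface that is visible of it).
- spotter.trace(name, camera): "mask" (420x560 bool, what is visible of it).
The state is a dict: "time": time; "q": joint angles; "qvel": joint speeds; "joint_efforts": joint torques, N m; "ee_pos": TCP position; "orientation": TCP orientation; "force": force on the tool from outside, world axes, zero at the start; "wrist_torque": the same for the moment, N m; "opening": opening from 0.0 (shut) to 1.0 (fully open).
Only numpy, scipy, OpenCV 4.12 (cv2) and the standard library are available. Lean on these libraries where they do the work, as an engineer would, in place of code of your own. Each camera call takes 0.05 s, during which the arm holds its last target.

TASK

Of the two black knurled grips, take the plain wide-bored one (the other is bushed with brass and too narrow), slide it over the clamp's upright gauge pin until it stands on the wooden base, and let go of it. Then pump the red ratchet lever by its black crossbar (not pushing the bar or jaw by hand) until the jaw's sprung pad touches the grip and is pushed in about half-way, never to its stop, which would crush the grip. Finish while still holding the lever's crossbar so that this pressure is kept, and leave the other things on the table where they are.

Things in the scene. Friction and masses are not known exactly. Their poses are not given: they have to be found in the camera images.
- grip_mid (a point): The wide-bored grip: plain black knurled upright tube, 20 mm outside diameter, 45 mm high, bore 13.5 mm right through, 30 to 55 g. Starts standing upright on the table. This point is its centre, half-way up; z along its axis.
- spare_mid (a point): The narrow-bored grip: same outside (20 mm diameter, 45 mm high, upright) but with a brass bush showing as a brass ring 4 mm deep at its top; its bore is only 7 mm and will not go on the pin. To be left alone. Point at its centre, half-way up.
- clamp: Bench pump clamp fixed to the table: light wooden base 70 mm (x) by 250 mm (y) by 15 mm high; origin under its centre, z up. From -y to +y: steel gauge pin (y = -95 mm), jaw with sprung pad, blue guide block (y = 22 mm, 60 mm high), red lever with black crossbar. A 10 mm square toothed steel bar, 42 mm above the table, carries the jaw; its tail sticks out up to 51 mm past the +y end.
- pin_foot (a point): Foot of the gauge pin on its axis, at the top of the wooden base (15 mm above the table). Steel pin 10.5 mm diameter, 40 mm tall above this point, tapered over its top 4 mm, upright; x, y axes as the clamp's. A grip fully home stands on the base with its centre 22.5 mm above this point.
- lever_bar (a point): Centre of the lever's black crossbar: round bar 16 mm diameter, 56 mm long along the clamp's x, about 128 mm above the table; free space above. A 6 mm thick red stem, 22 mm wide, hangs below its middle. It swings towards clamp -y (towards the pin) as the lever is pumped.
- lever_hinge (a point): Point on the lever's hinge axis (along the clamp's x), 22 mm above the table; the crossbar centre moves on a 108 mm radius about it.
- lever (a joint): Pump lever angle, rad: 0 = released, leaning 0.19 rad away from the pin; to 0.38 = end of stroke, leaning 0.19 towards it. A spring returns it (2-3 N at the crossbar). Swinging towards the pin drives the jaw 0.045 m per rad once a tooth has caught (up to 6 mm is lost first, 11 to 17 mm a full stroke); swinging back leaves the jaw, but pad pressure lasts only while the lever is held forward.
- jaw (a joint): Advance of the bar and jaw towards the pin, m, 0 (fully back) to 0.07. Stays where left (2 N friction), but when the lever goes back a loaded pad springs it back to a light touch (under 2 mm of pad travel).
- pad (a joint): How far the sprung pad is pushed back into the jaw, m: 0 = free, 0.012 = at its stop. 1.2 N per mm. Half-way is 0.006.
- pad_face (a point): Centre of the cork face of the sprung pad (24 mm square, orange backing), 42 mm above the table; faces clamp -y, towards the pin. It touches a grip on the pin when it is about 10 mm from the grip's axis (the grip may sit up to 1.5 mm to either side on the pin).
- ramekin_c (a point): Pale blue ramekin, 84 mm across, 45 mm high; point on its axis, half-way up. Leave alone.
- lid_c (a point): Round tin lid lying on the table, 90 mm across, 14 mm high; point on its axis. Leave alone.
- barrel_mid (a point): Copper pencil barrel lying down, 130 mm long along its x, 11 mm thick; point at its middle. Leave alone.
- glue_mid (a point): White glue bottle with red cap, 40 mm diameter, 100 mm high, upright; point half-way up. Leave alone.
Things that resemble listed ones, but are neither listed nor needed, are in the scene too. Leave any purple or turquoise look-alike of the part that bears grip_mid alone.

How it is judged (in metres and radians):
On the way, in this order (a step that is already met when the one before it is completed fails the run):
1. the wide-bored grip is fully down on the gauge pin and let go (horizontal distance between grip_mid and pin_foot below 0.004 m and z of grip_mid in the frame of pin_foot between 0.019 and 0.026 m and angle between grip_mid's own z axis and vertical below 0.12 rad and contact force between the fingers and grip below 0.1 N), for 0.2 s.
2. the lever has pumped the pad into touch with the grip (horizontal distance between grip_mid and pin_foot below 0.004 m and z of grip_mid in the frame of pin_foot between 0.019 and 0.026 m and angle between grip_mid's own z axis and vertical below 0.12 rad and contact force between pad and grip above 0.5 N), for 0.1 s.
At the end, for the whole second after the job is handed in: The wide-bored grip stands fully home on the pin (axis within 4 mm, centre 19 to 26 mm above the pin's foot, tilt under 0.12 rad), the pad presses it with more than 2.5 N and is pushed in 3 to 9.5 mm, the jaw is at rest, and the fingers still hold the lever (over 1 N) (horizontal distance between grip_mid and pin_foot below 0.004 m and z of grip_mid in the frame of pin_foot between 0.019 and 0.026 m and angle between grip_mid's own z axis and vertical below 0.12 rad and value of joint pad between 0.003 and 0.0095 m and contact force between pad and grip above 2.5 N and contact force between the fingers and lever above 1 N and velocity of joint jaw between -0.004 and 0.004 m/s); the arm keeps its last pose, push and grip.
It fails at once if the pad is pushed in to its stop (over 11.3 mm): the grip is crushed (value of joint pad above 0.0113 m).
It fails at once if the robot pushes the bar, jaw or pad directly (contact force between any of the fingers, the arm and jaw above 2 N).
It fails at once if the other grip, ramekin, tin lid, copper barrel or glue bottle is moved more than 30 mm (distance of any of spare_mid, ramekin_c, lid_c, barrel_mid, glue_mid from where it was at the start of the episode above 0.03 m).
It also fails if it takes over 64 s, if anything falls off the work surface, if the arm or the gripper's body presses on something with over 40 N, if the wrist force passes 120 N, or if a joint passes its speed limit or range.

## Working session

There is one attempt and no reset: what is moved stays moved. The work goes in short steps, Python scripts to look and compute and a tool call to move; the robot and the scene stay as the last step left them, time stands still between calls to the robot, and variables do not carry over. Pictures are saved under pics/ and viewed, and the job is handed in when it is done.

Besides the shell and the picture viewer there is one more tool, called by a JSON object that holds its "fn" and its "kwargs". move_arm: Moves the arm, as the interface text tells. Its arguments: {"type":"object","properties":{"moves":{"type":"string"},"grip_force":{"type":"number"}},"required":["moves"]}

```bash
ls -R . | head; mkdir -p pics; python3 - <<'E'
from workcell import robot, imaging, workorder, spotter
import cv2
print(robot.state())
for c in("scene","top"):
    im=imaging.camera(c); cv2.imwrite(f"pics/{c}0.png",im[:,:,::-1]); print(c,imaging.camera_model(c))
E
```

```text
.:
pics

./pics:
{'time': 0.0, 'q': array([72.9841175 , 23.60070322, -0.72691215, 91.50579576,  0.32116778,
       64.98958729, -4.71011664]), 'qvel': array([-0.00047717,  0.02170384,  0.03245692, -0.01710394, -0.14938167,
        0.02724626, -0.0794501 ]), 'joint_efforts': array([-1.99333267e-04, -6.00629067e+01,  6.82598501e-01, -2.99405676e+01,
        1.39207294e-02,  1.07974053e-02,  1.99512215e-05]), 'ee_pos': array([ 0.14165918, -0.60850463,  0.40383303]), 'orientation': array([-175.4065826 ,   89.90595153,  107.70156378]), 'force': array([-0.75438536,  0.44297833, -1.19863743]), 'wrist_torque': array([0.01580699, 0.03533918, 0.00057587]), 'opening': 1.0003374821036077}
scene {'fov_y': 49.78485446067164, 'cx': 286.9630387314023, 'cy': 212.07284943182387, 'xyz': array([ 1.09563228, -0.73841943,  0.68159789]), 'rotation': array([58.17985753,  0.25793736, 33.50907163])}
top {'fov_y': 56.50298698135027, 'cx': 277.69050492334924, 'cy': 209.72999947936353, 'xyz': array([0.49320721, 0.0432004 , 1.21423236]), 'rotation': array([  5.05066615,  -0.16893697, -88.62511264])}
```

View pics/scene0.png

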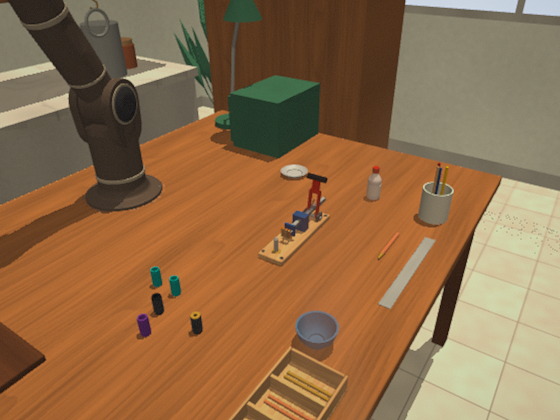

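View pics/top0.png

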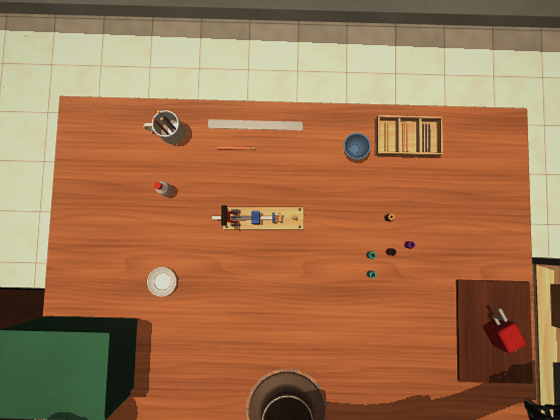

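```bash
cat > h.py <<'E'
import numpy as np, cv2
from scipy.spatial.transform import Rotation as R
from workcell import robot, imaging, workorder, spotter
M={c:imaging.camera_model(c) for c in("scene","top")}
def f(c): return 210/np.tan(np.radians(M[c]['fov_y']/2))
def rot(c): return R.from_euler('xyz',M[c]['rotation'],degrees=True).as_matrix()
def proj(c,p):
    q=(np.atleast_2d(p)-M[c]['xyz'])@rot(c)
    return np.c_[M[c]['cx']+f(c)*q[:,0]/-q[:,2], M[c]['cy']-f(c)*q[:,1]/-q[:,2]]
def ray(c,uv):
    d=np.array([(uv[0]-M[c]['cx'])/f(c),-(uv[1]-M[c]['cy'])/f(c),-1]); return rot(c)@d
def atz(c,uv,z):
    d=ray(c,uv); o=M[c]['xyz']; return o+d*(z-o[2])/d[2]
def tri(uvs,uvt):
    A=[];b=[]
    for c,uv in(('scene',uvs),('top',uvt)):
        d=ray(c,uv);d/=np.linalg.norm(d);P=np.eye(3)-np.outer(d,d);A.append(P);b.append(P@M[c]['xyz'])
    return np.linalg.lstsq(np.vstack(A),np.hstack(b),rcond=None)[0]
def crop(im,x,y,w,h,k,name): cv2.imwrite(name,cv2.resize(im[y:y+h,x:x+w,::-1],None,fx=k,fy=k,interpolation=cv2.INTER_CUBIC))
E
python3 - <<'E'
from h import *
np.set_printoptions(precision=4,suppress=True)
s=imaging.camera("scene"); t=imaging.camera("top")
crop(s,120,250,100,100,6,"pics/sg.png"); crop(s,250,160,90,110,5.4,"pics/sc.png"); crop(t,205,195,110,45,7,"pics/tc.png");crop(t,355,200,70,90,6,"pics/tg.png")
for n in("grip_mid","spare_mid","clamp","pin_foot","lever_bar","lever_hinge","pad_face"):
    for c in("scene","top"):
        for d in spotter.look_for(n,c)[:4]: print(n,c,np.array(d['centre']),round(d['conf'],2),proj(c,d['centre'])[0])
E
```

```text
grip_mid scene [ 0.4747 -0.2537  0.0279] 0.66 [172.8058 287.1501]
grip_mid scene [ 0.4867 -0.312   0.027 ] 0.63 [156.3806 305.4124]
grip_mid scene [ 0.4187 -0.2474  0.0267] 0.53 [157.0236 276.8114]
grip_mid top [ 0.505  -0.358   0.0341] 0.64 [409.8122 243.5482]
grip_mid top [ 0.4117 -0.2404  0.0346] 0.6 [370.7273 273.9225]
grip_mid top [ 0.4771 -0.3003  0.0319] 0.54 [390.4636 252.3867]
spare_mid scene [ 0.5915 -0.307   0.0318] 0.53 [195.3213 322.7232]
spare_mid top [ 0.587  -0.294   0.0442] 0.54 [389.5045 215.6389]
clamp scene [0.5787 0.0921 0.012 ] 0.73 [298.6226 232.4349]
clamp top [0.57   0.0925 0.0127] 0.87 [261.1355 218.859 ]
pin_foot scene [0.578  0.0893 0.0164] 0.88 [297.8375 231.4665]
pin_foot top [0.5763 0.0899 0.0147] 0.74 [262.0118 216.7936]
lever_bar scene [0.5747 0.1823 0.0974] 0.66 [315.7346 189.4191]
lever_bar top [ 0.8038 -0.2036  0.023 ] 0.74 [358.3735 145.8509]
lever_hinge scene [0.5842 0.0865 0.0151] 0.65 [299.2736 233.1244]
lever_hinge top [0.572  0.0909 0.0131] 0.62 [261.6679 218.215 ]
lever_hinge top [0.5734 0.0881 0.0476] 0.26 [262.1796 217.0048]
pad_face scene [0.5732 0.0349 0.0467] 0.48 [284.6278 231.1209]
pad_face scene [0.3626 0.3937 0.0058] 0.22 [292.039  170.8283]
```

View pics/sg.png

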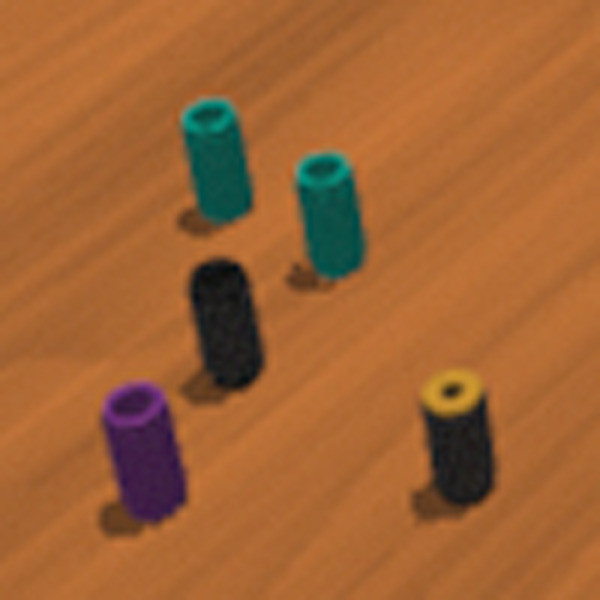

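View pics/sc.png

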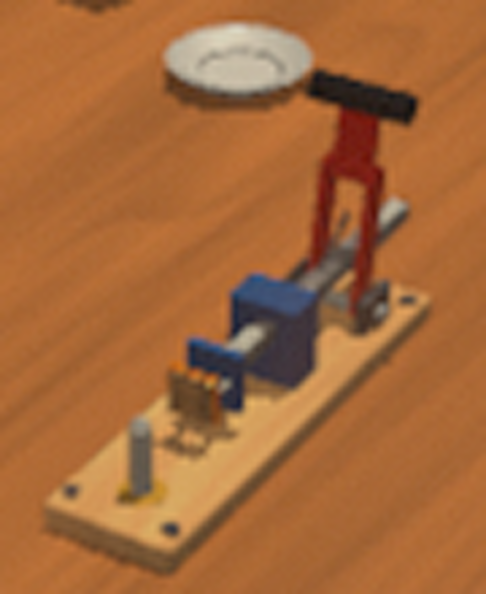

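View pics/tc.png

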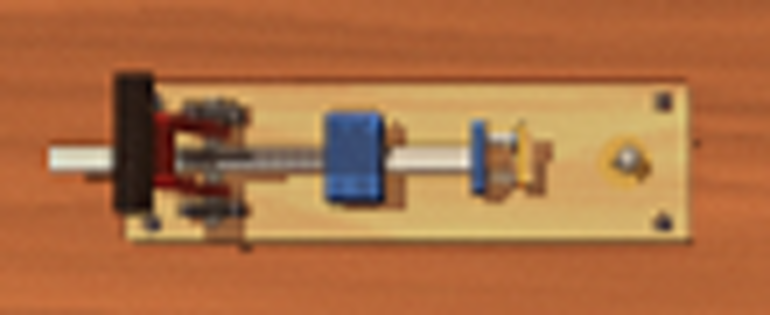

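View pics/tg.png

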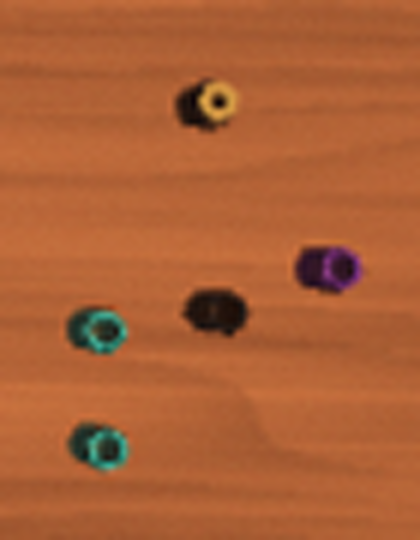

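```bash
cat > fit.py <<'E'
from h import *
from scipy.optimize import least_squares
np.set_printoptions(precision=4,suppress=True)
def pc(x0,y0,k,L): return [((u+.5)/k-.5+x0,(v+.5)/k-.5+y0) for u,v in L]
# model pts clamp frame
P=np.array([[-.035,-.125,.015],[.035,-.125,.015],[.035,.125,.015],[-.035,.125,.015],[0,-.095,.053],[0,-.095,.015]])
T=dict(zip([0,1,2,3,4],pc(205,195,7,[(689,239),(687,83),(127,81),(126,240),(628,157)])))
S=dict(zip([0,1,2,4,5],pc(250,160,5.4,[(47,510),(166,557),(432,297),(140,422),(143,493)])))
def w(p,Q):
    return Q@R.from_euler('z',p[2]).as_matrix().T+[p[0],p[1],0]
def res(p,split=False):
    r={}
    for c,D in(('top',T),('scene',S)):
        k=list(D); r[c]=proj(c,w(p,P[k]))-np.array([D[i] for i in k])
    return r if split else np.concatenate([r['top'],r['scene']]).ravel()
if __name__=="__main__":
    s=least_squares(res,[.575,.09,0]); print(s.x,np.degrees(s.x[2])); 
    for c,r in res(s.x,True).items(): print(c);print(r)
    for c in ('top','scene'):
        s1=least_squares(lambda p:res(p,True)[c].ravel(),s.x); print(c,s1.x,np.abs(s1.fun).max())
    print('pin',w(s.x,np.array([[0,-.095,.015]])))
    pinT=T[4];pinS=S[4];print('tri pin top',tri(pinS,pinT))
    # grip
    gs=pc(120,250,6,[(219,274),(235,370)]); gt=pc(355,200,6,[(232,313),(206,312)])
    print('grip tri top',tri(gs[0],gt[0]),'scene z.045',atz('scene',gs[0],.045),'top',atz('top',gt[0],.045))
    print('grip base scene',atz('scene',gs[1],0.0),'top',atz('top',gt[1],0))
    # crossbar
    cb=pc(250,160,5.4,[(315,82),(414,106)]); ct=pc(205,195,7,[(134,142)])
    print('bar',tri(np.mean(cb,0),ct[0]))
E
python3 fit.py
```

```text
[0.5742 0.0861 0.0259] 1.4852655943431678
top
[[ 0.9725  0.0851]
 [ 1.0801 -0.3382]
 [-0.0251  0.0798]
 [-0.1211  0.0899]
 [ 0.4177 -0.44  ]]
scene
[[-1.0084 -1.6366]
 [ 1.0782 -1.0028]
 [ 0.4505 -0.4834]
 [ 0.2043  0.2288]
 [-0.0791 -0.2429]]
top [0.574  0.0875 0.0227] 0.6579923185433358
scene [0.5751 0.0837 0.0303] 1.147259044977659
pin [[ 0.5767 -0.0089  0.015 ]]
tri pin top [ 0.5754 -0.0078  0.0525]
grip tri top [ 0.48   -0.304   0.0455] scene z.045 [ 0.4803 -0.3032  0.045 ] top [ 0.4794 -0.3048  0.045 ]
grip base scene [ 0.4791 -0.3039  0.    ] top [ 0.479  -0.3048  0.    ]
bar [0.5715 0.1923 0.1292]
```

```bash
cat > plan.py <<'E'
from h import *
np.set_printoptions(precision=4,suppress=True)
def pose():
    s=robot.state(); return np.array(s['ee_pos']),R.from_euler('xyz',s['orientation'],degrees=True),s
def target(jaw):  # tool x down, z = jaw dir (horizontal)
    z=np.array(jaw,float);z/=np.linalg.norm(z);x=np.array([0,0,-1.]);y=np.cross(z,x);return R.from_matrix(np.c_[x,y,z])
def go(g,jaw,tip=.155):
    p,r,s=pose(); c=[]
    for sg in(1,-1):
        t=target(sg*np.array(jaw)); rv=(r.inv()*t).as_rotvec(degrees=True); tcp=np.array(g)-t.apply([tip,0,0])
        c.append((np.linalg.norm(rv),rv,r.inv().apply(tcp-p)))
    print('opt A (near)', *[np.round(v,4) for v in min(c,key=lambda a:a[0])[1:]]); print('opt B',*[np.round(v,4) for v in max(c,key=lambda a:a[0])[1:]])
def show():
    p,r,s=pose(); print('t',s['time'],'tcp',p,'grasp',p+r.apply([.155,0,0]),'axes x,y,z');print(r.as_matrix().T); print('F',s['force'],'open',s['opening'],'q',s['q'])
E
python3 - <<'E'
from plan import *
show(); j=[np.cos(.026),np.sin(.026),0]
go([.4797,-.3043,.11],j)
E
```

```text
t 0.9 tcp [ 0.1417 -0.6087  0.4047] grasp [ 0.1417 -0.6087  0.2497] axes x,y,z
[[-0.     -0.     -1.    ]
 [ 0.9739  0.2268 -0.    ]
 [ 0.2268 -0.9739  0.    ]]
F [-0.656  -0.2513 -0.2552] open 1.0039430915053478 q [72.9831 23.5524 -0.728  91.4562  0.3232 64.9923 -4.7109]
opt A (near) [-78.3797  -0.0003   0.0024] [ 0.1397  0.3982 -0.2198]
opt B [101.6203   0.0026   0.0003] [ 0.1397  0.3982 -0.2198]
```

{"fn": "move_arm", "kwargs": {"moves": "-78.4 0 0 0.08 0.398 -0.22 0.05; -78.4 0 0 0.08 0.398 -0.22 0.05; -78.4 0 0 0.08 0.398 -0.22 0.05; -78.4 0 0 0.08 0.398 -0.22 0.05; -78.4 0 0 0.08 0.398 -0.22 0.05; -78.4 0 0 0.08 0.398 -0.22 0.05; -78.4 0 0 0.08 0.398 -0.22 0.05; -78.4 0 0 0.08 0.398 -0.22 0.05; -78.4 0 0 0.08 0.398 -0.22 0.05; -78.4 0 0 0.08 0.398 -0.22 0.05; -78.4 0 0 0.08 0.398 -0.22 0.05; -78.4 0 0 0.08 0.398 -0.22 0.05", "grip_force": 30}}

```text
time: 1.9
ee_pos: [0.4846, -0.2972, 0.3241]
orientation: [50.0, 89.7, 52.4]
force: [0.7, 0.5, 0.3]
opening: 0.587
```

```bash
python3 - <<'E'
from plan import *
show(); j=[np.cos(.026),np.sin(.026),0]
go([.4797,-.3043,.03],j)
s=imaging.camera("scene");t=imaging.camera("top")
crop(s,80,170,180,180,3.3,"pics/sg1.png");crop(t,330,190,130,110,4.5,"pics/tg1.png")
E
```

```text
t 1.9 tcp [ 0.4846 -0.2972  0.3241] grasp [ 0.4851 -0.2965  0.1691] axes x,y,z
[[ 0.0032  0.0042 -1.    ]
 [-0.0426  0.9991  0.0041]
 [ 0.9991  0.0426  0.0034]]
F [0.6906 0.4573 0.2556] open 0.58733464024256 q [ 46.1248  25.1027 -25.3966 103.2379  12.5644  54.4042  17.9249]
opt A (near) [ 0.9517  0.1942 -0.235 ] [ 0.139  -0.0075 -0.0057]
opt B [-179.0476    0.3671    0.3034] [ 0.139  -0.0075 -0.0057]
```

View pics/sg1.png

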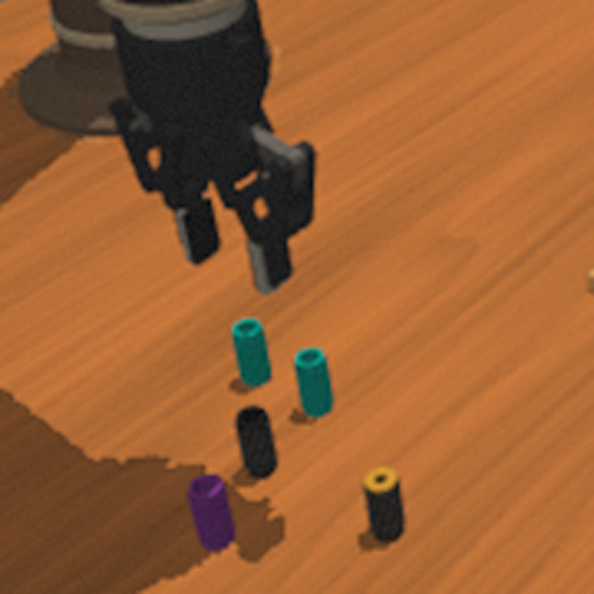

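```bash
python3 - <<'E'
from plan import *
show(); j=[np.cos(.026),np.sin(.026),0]
go([.4797,-.3043,.03],j)
E
```

```text
t 2.0 tcp [ 0.4809 -0.3022  0.3243] grasp [ 0.4809 -0.302   0.1693] axes x,y,z
[[ 0.      0.0012 -1.    ]
 [-0.0302  0.9995  0.0012]
 [ 0.9995  0.0302  0.0001]]
F [-0.253  -0.8388 -0.378 ] open 0.5871480834334291 q [ 46.3827  24.9923 -24.9956 103.2922  12.5864  54.493   17.8153]
opt A (near) [ 0.2436  0.004  -0.0712] [ 0.1393 -0.0023 -0.0013]
opt B [-179.7563    0.1116    0.0062] [ 0.1393 -0.0023 -0.0013]
```

{"fn": "move_arm", "kwargs": {"moves": "0 0 0 0.03 0 0 0.05; 0 0 0 0.06 0 0 0.05; 0 0 0 0.09 0 0 0.05; 0 0 0 0.115 0 0 0.05; 0 0 0 0.13 0 0 0.05; 0 0 0 0.139 0 0 0.05; 0 0 0 0.139 0 0 0.05; 0 0 0 0.139 0 0 0.05"}}

```text
time: 2.67
ee_pos: [0.4791, -0.3051, 0.1861]
orientation: [-115.5, 90.0, -114.1]
force: [-0.1, -0.1, 0.7]
opening: 0.585
```

```bash
python3 - <<'E'
from plan import *
show()
s=imaging.camera("scene");t=imaging.camera("top")
crop(s,100,210,130,130,4.5,"pics/sg2.png");crop(t,330,190,130,110,4.5,"pics/tg2.png")
E
```

```text
t 2.6667 tcp [ 0.4791 -0.3051  0.1861] grasp [ 0.479  -0.3052  0.0311] axes x,y,z
[[-0.0003 -0.0006 -1.    ]
 [-0.0246  0.9997 -0.0006]
 [ 0.9997  0.0246 -0.0003]]
F [-0.0941 -0.0728  0.688 ] open 0.5847151023768649 q [ 43.1177  35.5943 -20.7465 108.6175  19.1116  39.165   12.3708]
```

View pics/sg2.png

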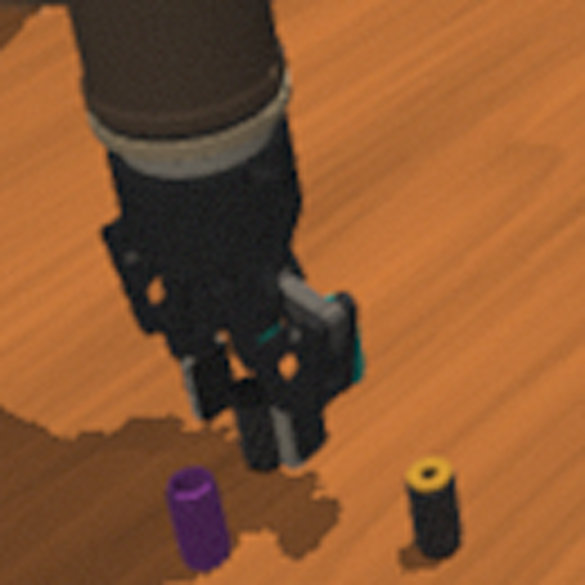

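The black grip stands between the fingers (crop 262,440 → pixel ≈158,308) and nothing is being touched. I'm closing on it.

{"fn": "move_arm", "kwargs": {"moves": "0 0 0 0 0 0 0.012; 0 0 0 0 0 0 0.012; 0 0 0 0 0 0 0.012; 0 0 0 0 0 0 0.012; 0 0 0 0 0 0 0.012; 0 0 0 0 0 0 0.012", "grip_force": 30}}

```text
time: 3.27
ee_pos: [0.4798, -0.3044, 0.1867]
orientation: [-48.3, 89.9, -46.8]
force: [-0.1, 1.0, 6.7]
opening: 0.219
```

```bash
python3 - <<'E'
from plan import *
show(); p,r,s=pose()
# offsets for transport to above pin: grip z bottom currently 0
d=np.array([.5760-.4797,-.0085+.3043,0])
print(r.inv().apply(d))
E
```

```text
t 3.2667 tcp [ 0.4798 -0.3044  0.1867] grasp [ 0.4799 -0.3046  0.0317] axes x,y,z
[[ 0.001  -0.0011 -1.    ]
 [-0.0263  0.9997 -0.0011]
 [ 0.9997  0.0263  0.001 ]]
F [-0.1376  1.0292  6.7041] open 0.2185922921692503 q [ 43.0629  35.542  -20.7981 108.6087  19.1287  39.1571  12.3573]
[-0.0002  0.2932  0.104 ]
```

{"fn": "move_arm", "kwargs": {"moves": "0 0 0 -0.04 0 0 0.012; 0 0 0 -0.08 0 0 0.012; 0 0 0 -0.08 0 0 0.012; 0 0 0 -0.08 0.035 0.0125 0.012; 0 0 0 -0.08 0.07 0.025 0.012; 0 0 0 -0.08 0.105 0.0375 0.012; 0 0 0 -0.08 0.14 0.05 0.012; 0 0 0 -0.08 0.175 0.0625 0.012; 0 0 0 -0.08 0.21 0.075 0.012; 0 0 0 -0.08 0.24 0.085 0.012; 0 0 0 -0.08 0.265 0.095 0.012; 0 0 0 -0.08 0.285 0.101 0.012"}}

```text
time: 4.27
ee_pos: [0.5736, -0.0136, 0.2659]
orientation: [36.3, 89.9, 37.9]
force: [0.0, -0.7, 0.3]
opening: 0.222
```

{"fn": "move_arm", "kwargs": {"moves": "0 0 0 0 0.008 0.003 0.012; 0 0 0 0 0.008 0.003 0.012; 0 0 0 0 0.008 0.003 0.012; 0 0 0 0 0.008 0.003 0.012"}}

```text
time: 4.6
ee_pos: [0.5754, -0.0105, 0.2655]
orientation: [-118.7, 89.9, -117.3]
force: [-0.2, -0.7, -0.9]
opening: 0.221
```

```bash
python3 - <<'E'
from plan import *
show()
s=imaging.camera("scene");t=imaging.camera("top")
crop(s,240,150,100,120,5,"pics/sc3.png");crop(t,205,170,120,80,6,"pics/tc3.png")
E
```

```text
t 4.6 tcp [ 0.5754 -0.0105  0.2655] grasp [ 0.5753 -0.0107  0.1105] axes x,y,z
[[-0.0007 -0.0013 -1.    ]
 [-0.0242  0.9997 -0.0013]
 [ 0.9997  0.0242 -0.0007]]
F [-0.2148 -0.7292 -0.8803] open 0.22101929116112026 q [ 15.4672  30.1733 -25.7477 104.9207  16.9736  48.7562 -17.165 ]
```

View pics/sc3.png

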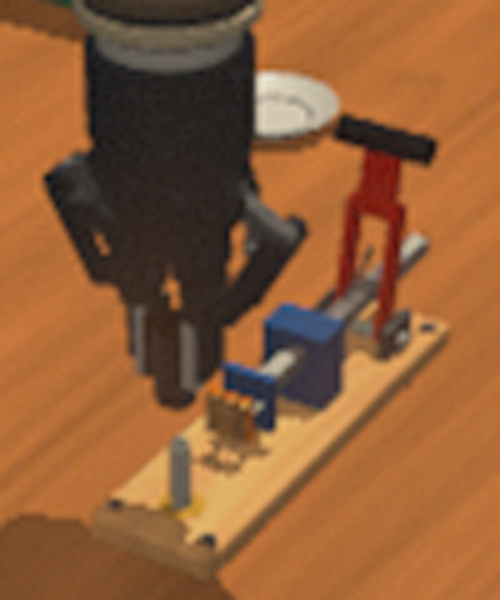

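View pics/tc3.png

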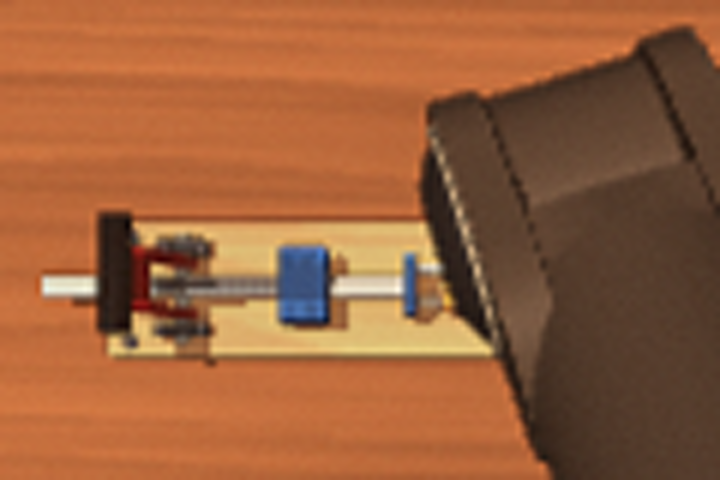

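```bash
python3 - <<'E'
from plan import *
s=imaging.camera("scene")
crop(s,262,215,40,50,14,"pics/z.png")
def pc(u,v): return ((u+.5)/5-.5+240,(v+.5)/5-.5+150)
for z in (.015,.055,.079,.124): 
    q=proj('scene',[.576,-.0085,z])[0]; print(z,q,(q-[262,215]+.5)*14-.5)
print(robot.state()['ee_pos'])
E
```

```text
0.015 [275.8562 250.4681] [200.4862 503.054 ]
0.055 [275.5668 237.1158] [196.4359 316.1214]
0.079 [275.3878 228.8538] [193.9296 200.4532]
0.124 [275.0406 212.8283] [189.0683 -23.9037]
[ 0.5755 -0.0103  0.2656]
```

View pics/z.png

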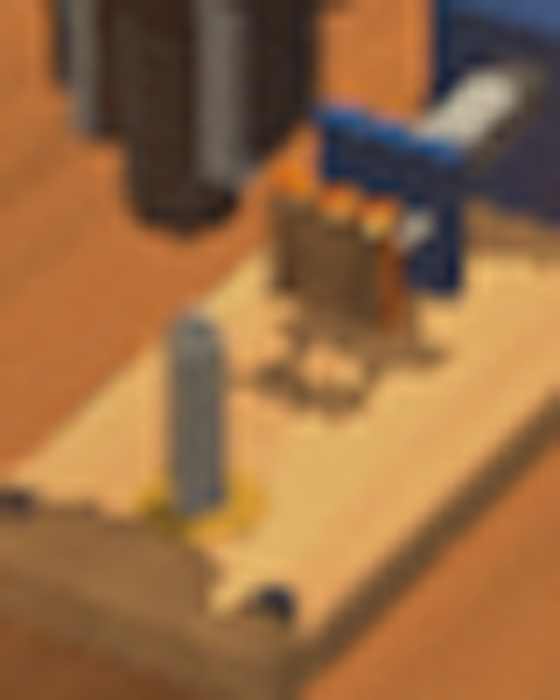

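Pin axis at ≈(275.6,237) in the scene; grip bottom centre at ≈(274.6,229), about 1.8 mm to the left of the axis. I'll correct that and go down to just over the pin.

{"fn": "move_arm", "kwargs": {"moves": "0 0 0 0.005 0.0022 0.0007 0.012; 0 0 0 0.012 0.0022 0.0007 0.012; 0 0 0 0.019 0.0022 0.0007 0.012; 0 0 0 0.019 0.0022 0.0007 0.012; 0 0 0 0.019 0.0022 0.0007 0.012"}}

```text
time: 5.17
ee_pos: [0.576, -0.0064, 0.2458]
orientation: [177.0, 89.9, 178.5]
force: [0.6, -0.1, -1.2]
opening: 0.214
```

```bash
python3 - <<'E'
from plan import *
show()
s=imaging.camera("scene")
crop(s,262,215,40,50,14,"pics/z2.png")
for z in (.015,.055,.060): 
    q=proj('scene',[.576,-.0085,z])[0]; print(z,q,(q-[262,215]+.5)*14-.5)
E
```

```text
t 5.1667 tcp [ 0.576  -0.0064  0.2458] grasp [ 0.5757 -0.0064  0.0908] axes x,y,z
[[-0.0017  0.     -1.    ]
 [-0.0264  0.9997  0.0001]
 [ 0.9996  0.0264 -0.0017]]
F [ 0.5748 -0.1077 -1.2082] open 0.21369433302427868 q [ 14.6202  31.7464 -25.2253 105.5633  17.9171  46.724  -18.2166]
0.015 [275.8562 250.4681] [200.4862 503.054 ]
0.055 [275.5668 237.1158] [196.4359 316.1214]
0.06 [275.5299 235.4104] [195.9185 292.2455]
```

View pics/z2.png

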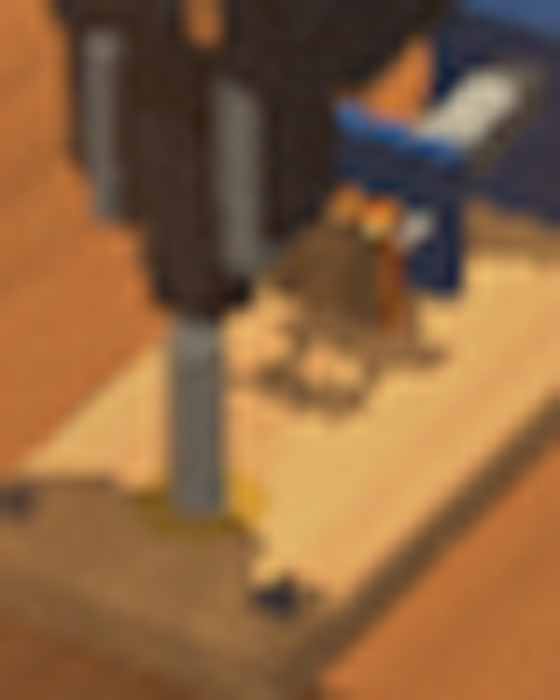

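{"fn": "move_arm", "kwargs": {"moves": "0 0 0 0 -0.0015 0 0.012; 0 0 0 0 -0.0015 0 0.012; 0 0 0 0 -0.0015 0 0.012; 0 0 0 0 -0.0015 0 0.012"}}

```text
time: 5.55
ee_pos: [0.5765, -0.0078, 0.2469]
orientation: [-9.4, 90.0, -7.9]
force: [0.5, 0.9, -0.5]
opening: 0.22
```

```bash
python3 - <<'E'
from plan import *
show()
s=imaging.camera("scene")
crop(s,262,215,40,50,14,"pics/z3.png")
E
```

```text
t 5.55 tcp [ 0.5765 -0.0078  0.2469] grasp [ 0.5765 -0.0078  0.0919] axes x,y,z
[[ 0.0004 -0.0001 -1.    ]
 [-0.0263  0.9997 -0.0001]
 [ 0.9997  0.0263  0.0004]]
F [ 0.4633  0.9022 -0.4789] open 0.2197546194442997 q [ 14.7762  31.6605 -25.2395 105.5081  17.9077  46.7376 -18.0607]
```

View pics/z3.png

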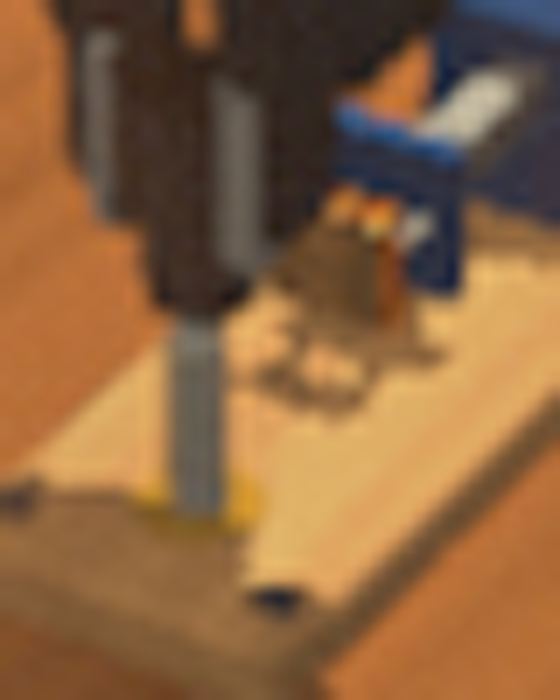

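{"fn": "move_arm", "kwargs": {"moves": "0 0 0 0.003 0 0 0.012; 0 0 0 0.006 0 0 0.012; 0 0 0 0.009 0 0 0.012; 0 0 0 0.011 0 0 0.012; 0 0 0 0.011 0 0 0.012"}}

```text
time: 6.02
ee_pos: [0.5762, -0.0078, 0.235]
orientation: [179.2, 89.9, -179.3]
force: [1.1, -0.1, 0.1]
opening: 0.217
```

```bash
python3 - <<'E'
from plan import *
show()
s=imaging.camera("scene")
crop(s,262,215,40,50,14,"pics/z4.png")
E
```

```text
t 6.0167 tcp [ 0.5762 -0.0078  0.235 ] grasp [ 0.576  -0.0078  0.08  ] axes x,y,z
[[-0.001  -0.     -1.    ]
 [-0.0265  0.9997  0.    ]
 [ 0.9996  0.0265 -0.001 ]]
F [ 1.0616 -0.1062  0.0671] open 0.21710310695506335 q [ 14.4511  32.5829 -24.8395 105.9324  18.4732  45.5292 -18.5268]
```

View pics/z4.png

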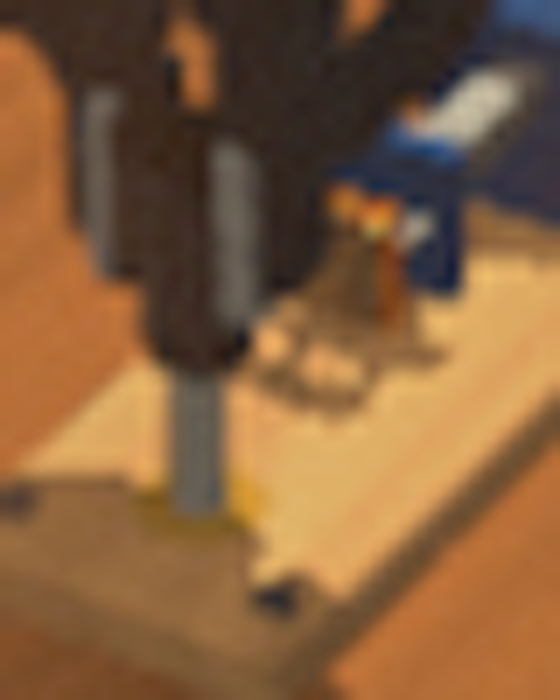

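No force, and the grip's lower end is now below the pin's top: it is threaded on. I'm carrying on down.

{"fn": "move_arm", "kwargs": {"moves": "0 0 0 0.004 0 0 0.012; 0 0 0 0.008 0 0 0.012; 0 0 0 0.012 0 0 0.012; 0 0 0 0.016 0 0 0.012; 0 0 0 0.02 0 0 0.012; 0 0 0 0.024 0 0 0.012; 0 0 0 0.028 0 0 0.012; 0 0 0 0.031 0 0 0.012; 0 0 0 0.032 0 0 0.012; 0 0 0 0.032 0 0 0.012"}}

```text
time: 6.9
ee_pos: [0.5763, -0.0078, 0.2033]
orientation: [175.1, 90.0, 176.6]
force: [0.4, 0.0, -0.6]
opening: 0.222
```

```bash
python3 - <<'E'
from plan import *
show()
s=imaging.camera("scene")
crop(s,245,190,60,75,9,"pics/z5.png")
E
```

```text
t 6.9 tcp [ 0.5763 -0.0078  0.2033] grasp [ 0.5762 -0.0078  0.0483] axes x,y,z
[[-0.0005  0.     -1.    ]
 [-0.0264  0.9997  0.    ]
 [ 0.9997  0.0264 -0.0005]]
F [ 0.3572  0.027  -0.6354] open 0.22200599463206774 q [ 13.4914  35.127  -23.6325 106.8732  20.1006  42.1381 -19.8769]
```

View pics/z5.png

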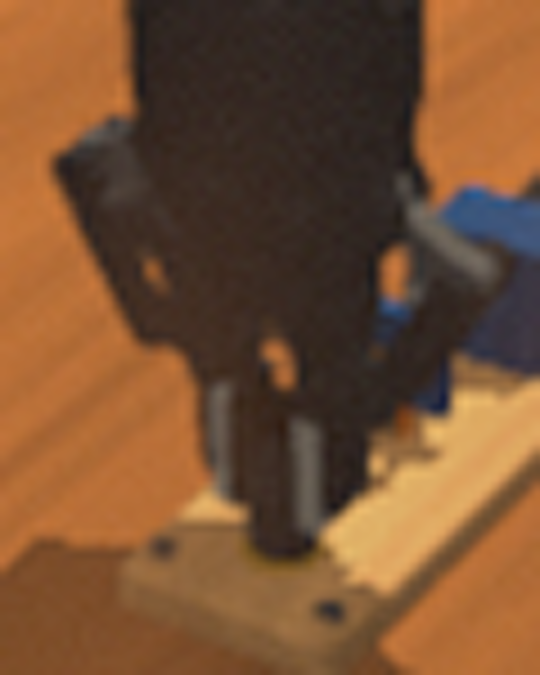

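{"fn": "move_arm", "kwargs": {"moves": "0 0 0 0.001 0 0 0.012; 0 0 0 0.001 0 0 0.05; 0 0 0 0.001 0 0 0.05; 0 0 0 0.001 0 0 0.05; 0 0 0 0.001 0 0 0.05; 0 0 0 0.001 0 0 0.05"}}

```text
time: 7.45
ee_pos: [0.5764, -0.0078, 0.2028]
orientation: [-9.3, 90.0, -7.7]
force: [-0.5, 1.0, -0.2]
opening: 0.588
```

{"fn": "move_arm", "kwargs": {"moves": "0 0 0 -0.015 0 0 0.05; 0 0 0 -0.035 0 0 0.05; 0 0 0 -0.06 0 0 0.05; 0 0 0 -0.09 0 0 0.05; 0 0 0 -0.125 0 0 0.05; 0 0 0 -0.16 0 0 0.05; 0 0 0 -0.16 0 0 0.05"}}

```text
time: 8.03
ee_pos: [0.5781, -0.0071, 0.3698]
orientation: [-1.9, 89.4, -0.4]
force: [2.1, 0.3, 0.6]
opening: 0.583
```

```bash
python3 - <<'E'
from plan import *
show()
s=imaging.camera("scene");crop(s,245,160,80,110,6,"pics/z6.png")
for z in (.015,.06): print((proj('scene',[.576,-.0085,z])[0]-[245,160]+.5)*6-.5)
E
```

```text
t 8.0333 tcp [ 0.5781 -0.0071  0.3698] grasp [ 0.5797 -0.0071  0.2148] axes x,y,z
[[ 0.0105 -0.0001 -0.9999]
 [-0.0264  0.9997 -0.0003]
 [ 0.9996  0.0264  0.0105]]
F [2.1228 0.27   0.6002] open 0.583219033989132 q [ 17.4048  23.3838 -28.2867  99.328   12.6753  59.8405 -13.7022]
[187.637  545.3088]
[185.6794 454.9624]
```

View pics/z6.png

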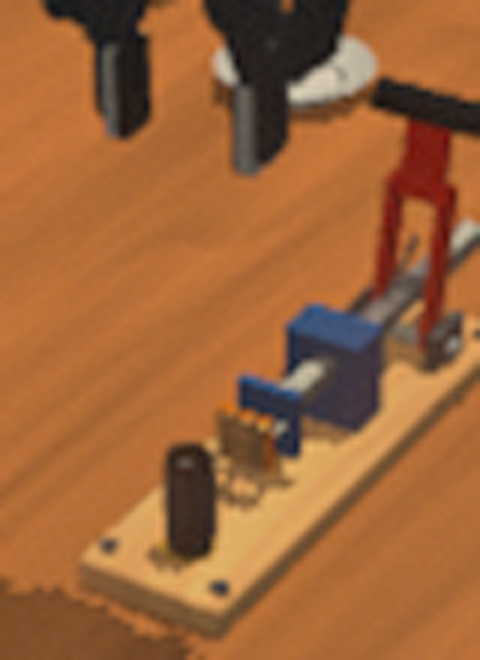

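Scene picture: the grip stands upright on the pin, base at crop (188,556), as predicted for fully home. The fingers are clear. Next, the lever.

```bash
python3 - <<'E'
from plan import *
show()
go([.5715,.1923,.20],[-.026,1,0])
t=imaging.camera("top");crop(t,205,190,110,55,7,"pics/t6.png")
E
```

```text
t 8.0833 tcp [ 0.5774 -0.0075  0.3668] grasp [ 0.5786 -0.0075  0.2118] axes x,y,z
[[ 0.0075 -0.0003 -1.    ]
 [-0.0262  0.9997 -0.0005]
 [ 0.9996  0.0262  0.0075]]
F [ 0.5288 -0.2043 -0.52  ] open 0.5906567878172329 q [ 17.3805  23.5445 -28.2277  99.5414  12.7424  59.655  -13.7589]
opt A (near) [-89.9887   0.3128   0.3578] [ 0.0116  0.1999 -0.0008]
opt B [90.0104  0.3578 -0.3129] [ 0.0116  0.1999 -0.0008]
```

View pics/t6.png

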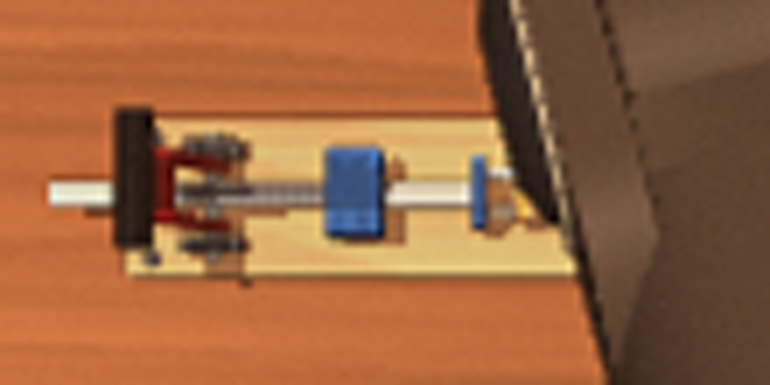

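{"fn": "move_arm", "kwargs": {"moves": "-90 0 0 0.005 0.2 -0.001 0.05; -90 0 0 0.005 0.2 -0.001 0.05; -90 0 0 0.005 0.2 -0.001 0.05; -90 0 0 0.005 0.2 -0.001 0.05; -90 0 0 0.005 0.2 -0.001 0.05; -90 0 0 0.005 0.2 -0.001 0.05; -90 0 0 0.005 0.2 -0.001 0.05; -90 0 0 0.005 0.2 -0.001 0.05; -90 0 0 0.005 0.2 -0.001 0.05; -90 0 0 0.005 0.2 -0.001 0.05; -90 0 0 0.005 0.2 -0.001 0.05; -90 0 0 0.005 0.2 -0.001 0.05"}}

```text
time: 9.13
ee_pos: [0.5697, 0.1918, 0.3558]
orientation: [105.3, 89.8, -166.9]
force: [-0.1, 0.3, 0.4]
opening: 0.585
```

{"fn": "move_arm", "kwargs": {"moves": "-3 0 0 0 0 0 0.05; -3 0 0 0 0 0 0.05; -3 0 0 0 0 0 0.05"}}

```text
time: 9.38
ee_pos: [0.5699, 0.1918, 0.3562]
orientation: [95.0, 89.9, -174.7]
force: [-0.1, -0.0, -0.5]
opening: 0.587
```

```bash
python3 - <<'E'
from plan import *
show()
go([.5715,.1923,.133],[-.026,1,0])
s=imaging.camera("scene");crop(s,265,110,90,130,5,"pics/z7.png")
E
```

```text
t 9.3833 tcp [0.5699 0.1918 0.3562] grasp [0.5695 0.1917 0.2012] axes x,y,z
[[-0.0023 -0.0002 -1.    ]
 [-1.     -0.0058  0.0023]
 [-0.0058  1.     -0.0002]]
F [-0.1015 -0.0458 -0.5162] open 0.5873477298657747 q [ 11.5531  32.4184 -49.7456  95.6332  26.8152  64.7865  44.768 ]
opt A (near) [-1.1558 -0.0103 -0.1336] [ 0.0682 -0.0018  0.0005]
opt B [178.8441  -0.2085   0.016 ] [ 0.0682 -0.0018  0.0005]
```

View pics/z7.png

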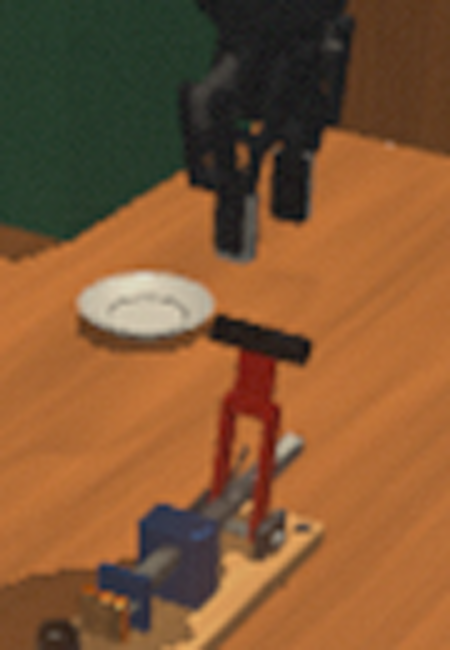

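{"fn": "move_arm", "kwargs": {"moves": "-1.2 0 0 0.02 -0.002 0 0.05; -1.2 0 0 0.04 -0.002 0 0.05; -1.2 0 0 0.055 -0.002 0 0.05; -1.2 0 0 0.065 -0.002 0 0.05; -1.2 0 0 0.068 -0.002 0 0.05; -1.2 0 0 0.068 -0.002 0 0.05"}}

```text
time: 9.93
ee_pos: [0.5719, 0.1922, 0.289]
orientation: [102.9, 89.9, -165.5]
force: [-0.2, -0.6, 0.9]
opening: 0.587
```

```bash
python3 - <<'E'
from plan import *
show()
s=imaging.camera("scene");crop(s,265,130,90,130,5,"pics/z8.png")
E
```

```text
t 9.9333 tcp [0.5719 0.1922 0.289 ] grasp [0.5717 0.1921 0.134 ] axes x,y,z
[[-0.0013 -0.0003 -1.    ]
 [-0.9996 -0.0284  0.0014]
 [-0.0284  0.9996 -0.0003]]
F [-0.1755 -0.6286  0.9037] open 0.5872045573472955 q [  9.7608  36.7006 -47.3089  98.9421  31.0178  58.4029  42.8706]
```

View pics/z8.png

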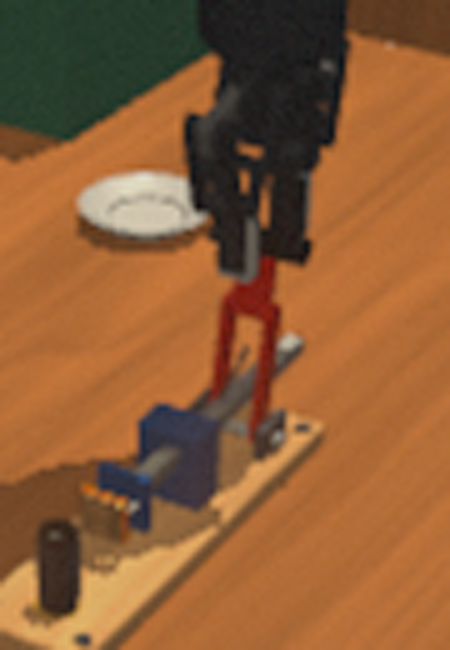

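{"fn": "move_arm", "kwargs": {"moves": "0 0 0 0 0 0 0.008; 0 0 0 0 0 0 0.008; 0 0 0 0 0 0 0.008; 0 0 0 0 0 0 0.008; 0 0 0 0 0 0 0.008; 0 0 0 0 0 0 0.008", "grip_force": 30}}

```text
time: 10.48
ee_pos: [0.5724, 0.1918, 0.2907]
orientation: [-118.8, 89.9, -27.2]
force: [-1.2, -1.9, 5.7]
opening: 0.175
```

```bash
python3 - <<'E'
from plan import *
show()
s=imaging.camera("scene");crop(s,265,130,90,130,5,"pics/z9.png")
t=imaging.camera("top");crop(t,205,190,110,55,7,"pics/t9.png")
E
```

```text
t 10.4833 tcp [0.5724 0.1918 0.2907] grasp [0.5726 0.1917 0.1357] axes x,y,z
[[ 0.0013 -0.0007 -1.    ]
 [-0.9996 -0.0282 -0.0013]
 [-0.0282  0.9996 -0.0007]]
F [-1.1902 -1.9212  5.6733] open 0.17524620151665968 q [  9.8246  36.5727 -47.3525  98.876   31.0353  58.4618  42.9068]
```

View pics/z9.png

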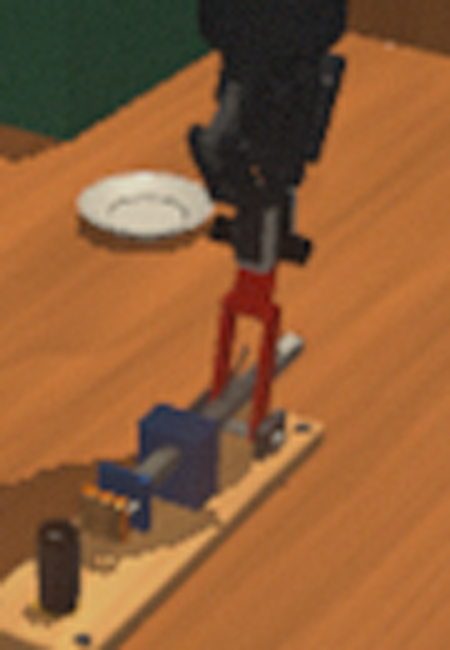

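View pics/t9.png

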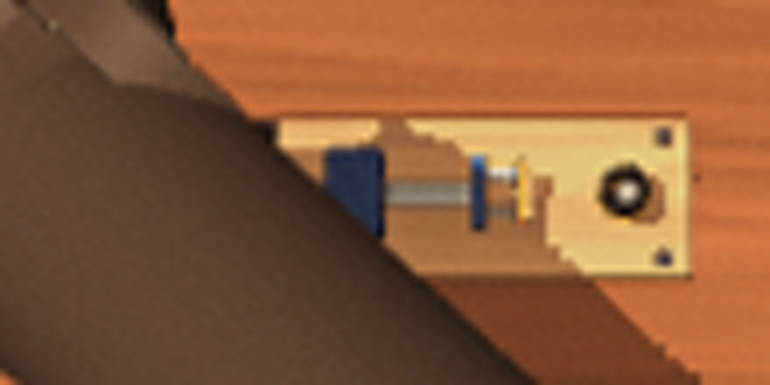

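{"fn": "move_arm", "kwargs": {"moves": "0 0 0 -0.001 0 -0.006 0.008; 0 0 0 -0.0015 0 -0.012 0.008; 0 0 0 -0.002 0 -0.019 0.008; 0 0 0 -0.002 0 -0.026 0.008; 0 0 0 -0.001 0 -0.033 0.008; 0 0 0 0 0 -0.039 0.008; 0 0 0 0 0 -0.039 0.008; 0 0 0 0 0 -0.039 0.008"}}

```text
time: 11.25
ee_pos: [0.5734, 0.1541, 0.2912]
orientation: [-35.2, 89.8, 56.5]
force: [-2.7, 3.9, 8.3]
opening: 0.174
```

```bash
cat > meas.py <<'E'
from plan import *
import sys
n=sys.argv[1]
show()
t=imaging.camera("top"); crop(t,255,195,60,50,12,f"pics/t{n}.png")
s=imaging.camera("scene"); crop(s,265,130,90,130,5,f"pics/z{n}.png")
def yt(u,v,z): return atz('top',((u+.5)/12-.5+255,(v+.5)/12-.5+195),z)[1]
E
python3 meas.py 10; python3 - <<'E'
from plan import *
def yt(u,v,z): return atz('top',((u+.5)/7-.5+205,(v+.5)/7-.5+190),z)[1]
print('pad face',yt(531,190,.05),'jaw plate',yt(478,190,.054),'pin ',yt(627,190,.055),'grip left edge',yt(598,190,.06),'right',yt(652,190,.06))
E
```

```text
t 11.25 tcp [0.5734 0.1541 0.2912] grasp [0.5737 0.1546 0.1362] axes x,y,z
[[ 0.002   0.003  -1.    ]
 [-0.9996 -0.0291 -0.0021]
 [-0.0291  0.9996  0.0029]]
F [-2.6951  3.902   8.2798] open 0.17390564211550416 q [ 13.9767  35.7402 -47.7361 100.3271  30.6507  57.6598  46.3711]
pad face 0.03356155234125224 jaw plate 0.05611822562125527 pin  -0.007165836675440143 grip left edge 0.005314741491645479 right -0.017521057437977397
```

View pics/t10.png

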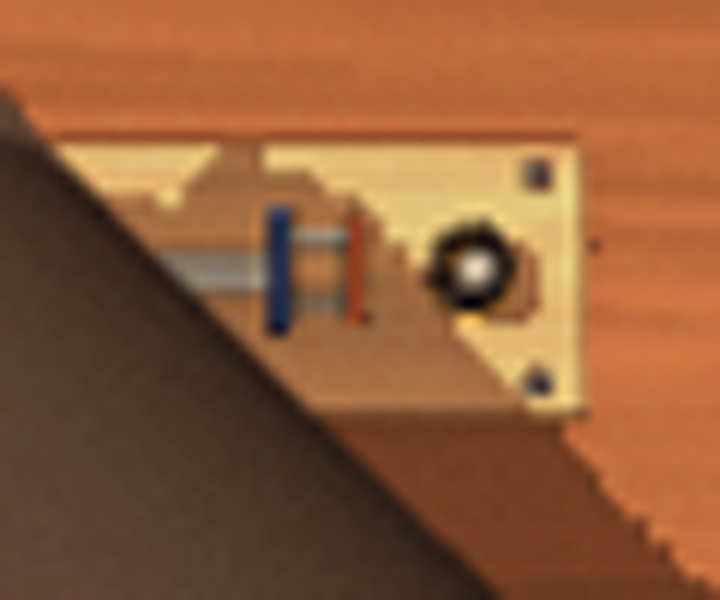

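View pics/z10.png

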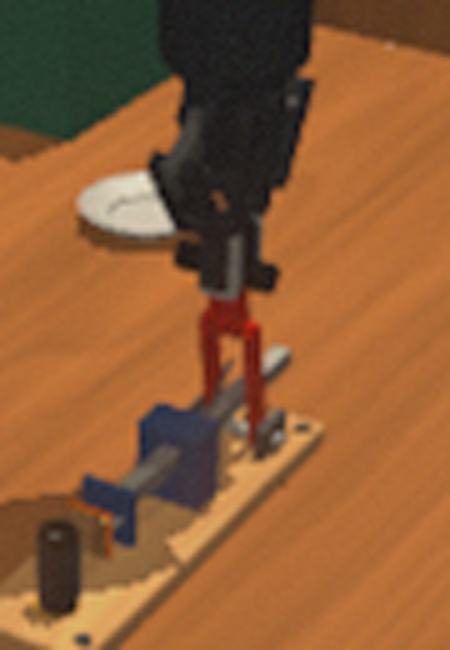

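```bash
cat > yt.py <<'E'
from plan import *
def yt(u,v,z): return atz('top',((u+.5)/12-.5+255,(v+.5)/12-.5+195),z)[1]
E
python3 - <<'E'
from yt import *
print('pad face',yt(367,270,.054),'plate',yt(280,270,.054),'orange',yt(356,270,.054),'grip left edge',yt(425,270,.06),'right',yt(515,270,.06))
E
```

```text
pad face 0.019600599451605208 plate 0.041167958787645606 orange 0.022327637552867364 grip left edge 0.005417451652291488 right -0.016782329473537423
```

{"fn": "move_arm", "kwargs": {"moves": "0 0 0 -0.001 0 0.007 0.008; 0 0 0 -0.002 0 0.014 0.008; 0 0 0 -0.002 0 0.021 0.008; 0 0 0 -0.0015 0 0.028 0.008; 0 0 0 -0.001 0 0.035 0.008; 0 0 0 0 0 0.0395 0.008; 0 0 0 0 0 0.0395 0.008; 0 0 0 0 0 0.0395 0.008"}}

```text
time: 12.02
ee_pos: [0.5725, 0.1921, 0.2903]
orientation: [-165.0, 89.9, -73.4]
force: [-0.2, -4.7, 10.1]
opening: 0.171
```

```bash
python3 meas.py 11
```

```text
t 12.0167 tcp [0.5725 0.1921 0.2903] grasp [0.5726 0.1918 0.1353] axes x,y,z
[[ 0.0007 -0.0024 -1.    ]
 [-0.9996 -0.0284 -0.0007]
 [-0.0284  0.9996 -0.0024]]
F [-0.2059 -4.7188 10.0598] open 0.17069649124458727 q [  9.7199  36.6159 -47.2916  98.8391  31.0907  58.5379  42.8475]
```

View pics/t11.png

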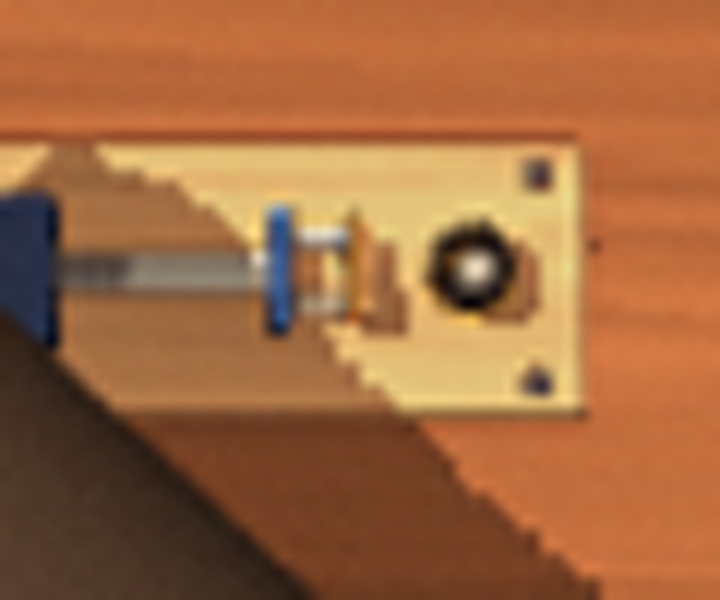

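{"fn": "move_arm", "kwargs": {"moves": "0 0 0 -0.001 0 -0.006 0.008; 0 0 0 -0.0015 0 -0.012 0.008; 0 0 0 -0.002 0 -0.019 0.008; 0 0 0 -0.002 0 -0.025 0.008; 0 0 0 -0.0015 0 -0.03 0.008; 0 0 0 -0.0015 0 -0.03 0.008; 0 0 0 -0.0015 0 -0.03 0.008"}}

```text
time: 12.7
ee_pos: [0.573, 0.1641, 0.2922]
orientation: [-24.9, 89.8, 66.8]
force: [0.3, 4.5, 7.7]
opening: 0.17
```

```bash
python3 meas.py 12
```

```text
t 12.7 tcp [0.573  0.1641 0.2922] grasp [0.5733 0.1646 0.1372] axes x,y,z
[[ 0.0015  0.0036 -1.    ]
 [-0.9996 -0.0296 -0.0016]
 [-0.0296  0.9996  0.0035]]
F [0.2755 4.4613 7.6567] open 0.16979970918931897 q [ 12.9735  35.8799 -47.7402  99.9375  30.6234  57.917   45.5778]
```

View pics/t12.png

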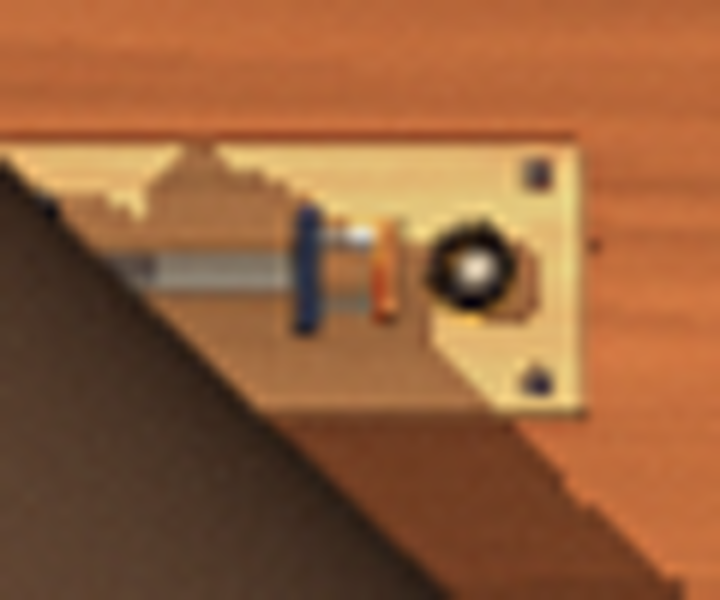

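{"fn": "move_arm", "kwargs": {"moves": "0 0 0 0.001 0 -0.005 0.008; 0 0 0 0.002 0 -0.01 0.008; 0 0 0 0.002 0 -0.0115 0.008; 0 0 0 0.002 0 -0.0115 0.008"}}

```text
time: 13.13
ee_pos: [0.5734, 0.1525, 0.2901]
orientation: [-23.4, 89.8, 68.3]
force: [0.9, 4.7, 7.2]
opening: 0.171
```

```bash
python3 meas.py 13
```

```text
t 13.1333 tcp [0.5734 0.1525 0.2901] grasp [0.5736 0.1531 0.1351] axes x,y,z
[[ 0.0014  0.0036 -1.    ]
 [-0.9996 -0.0296 -0.0015]
 [-0.0296  0.9996  0.0035]]
F [0.8711 4.672  7.2234] open 0.1709229496854617 q [ 14.1295  35.7896 -47.711  100.4262  30.6687  57.5346  46.5194]
```

View pics/t13.png

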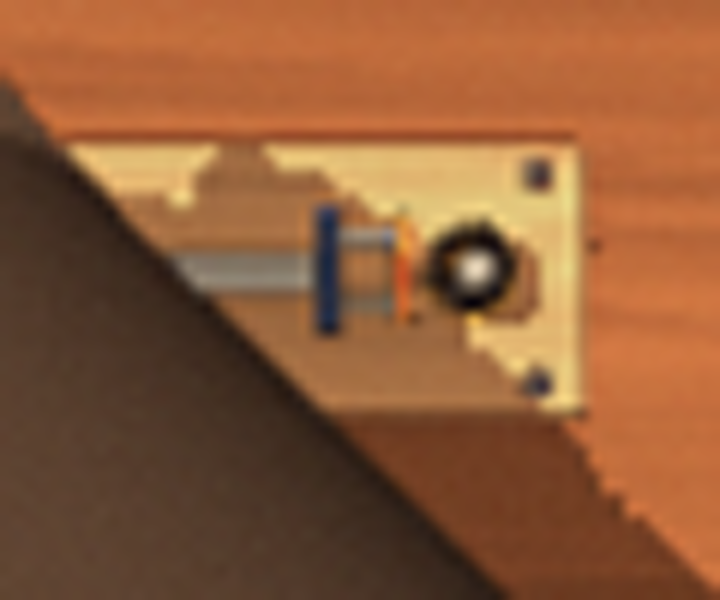

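{"fn": "move_arm", "kwargs": {"moves": "0 0 0 -0.001 0 0.007 0.008; 0 0 0 -0.002 0 0.014 0.008; 0 0 0 -0.002 0 0.021 0.008; 0 0 0 -0.0015 0 0.028 0.008; 0 0 0 -0.001 0 0.035 0.008; 0 0 0 0 0 0.041 0.008; 0 0 0 0 0 0.041 0.008; 0 0 0 0 0 0.041 0.008"}}

```text
time: 13.9
ee_pos: [0.5723, 0.1919, 0.2894]
orientation: [-174.6, 89.9, -83.0]
force: [1.4, -3.5, 5.9]
opening: 0.172
```

{"fn": "move_arm", "kwargs": {"moves": "0 0 0 -0.001 0 -0.006 0.008; 0 0 0 -0.0015 0 -0.012 0.008; 0 0 0 -0.002 0 -0.018 0.008; 0 0 0 -0.002 0 -0.022 0.008; 0 0 0 -0.002 0 -0.026 0.008; 0 0 0 -0.002 0 -0.026 0.008; 0 0 0 -0.002 0 -0.026 0.008"}}

```text
time: 14.48
ee_pos: [0.5727, 0.168, 0.2923]
orientation: [-20.6, 89.8, 71.1]
force: [1.0, 4.6, 7.2]
opening: 0.172
```

```bash
python3 meas.py 14
```

```text
t 14.4833 tcp [0.5727 0.168  0.2923] grasp [0.573  0.1687 0.1373] axes x,y,z
[[ 0.0014  0.0041 -1.    ]
 [-0.9995 -0.0301 -0.0015]
 [-0.0301  0.9995  0.0041]]
F [1.0372 4.5734 7.1637] open 0.17236993093466568 q [ 12.5848  35.9465 -47.7462  99.8148  30.6248  57.9745  45.2622]
```

View pics/t14.png

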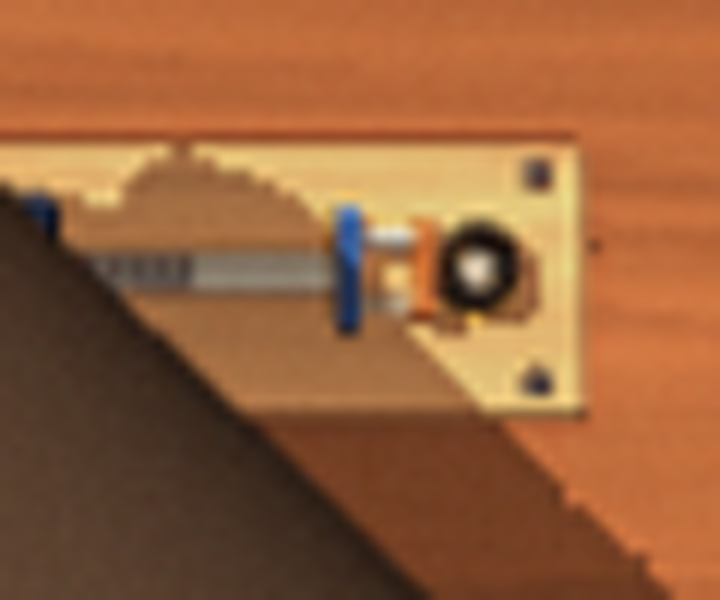

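View pics/z14.png

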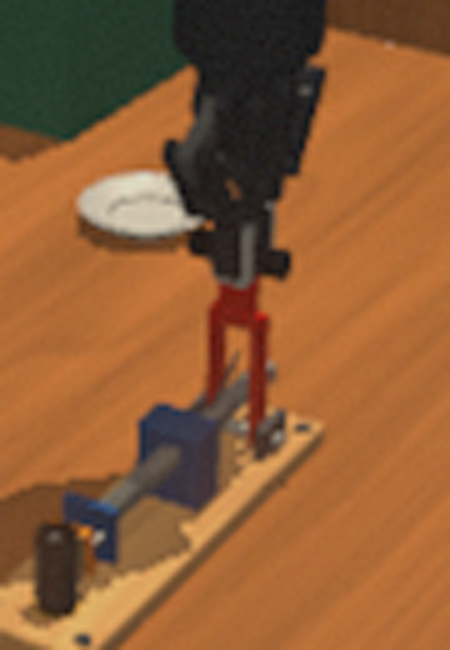

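{"fn": "move_arm", "kwargs": {"moves": "0 0 0 0 0 -0.003 0.008; 0 0 0 0.0005 0 -0.006 0.008; 0 0 0 0.001 0 -0.009 0.008; 0 0 0 0.001 0 -0.009 0.008; 0 0 0 0.001 0 -0.009 0.008"}}

```text
time: 15.0
ee_pos: [0.573, 0.1596, 0.2916]
orientation: [-21.0, 89.7, 70.8]
force: [0.5, 6.2, 8.8]
opening: 0.172
```

```bash
python3 meas.py 15
```

```text
t 15.0 tcp [0.573  0.1596 0.2916] grasp [0.5732 0.1603 0.1366] axes x,y,z
[[ 0.0017  0.0048 -1.    ]
 [-0.9995 -0.0304 -0.0018]
 [-0.0304  0.9995  0.0048]]
F [0.5453 6.158  8.84  ] open 0.1721368860995164 q [ 13.4887  35.8224 -47.7886 100.1634  30.6007  57.7197  46.0136]
```

View pics/t15.png

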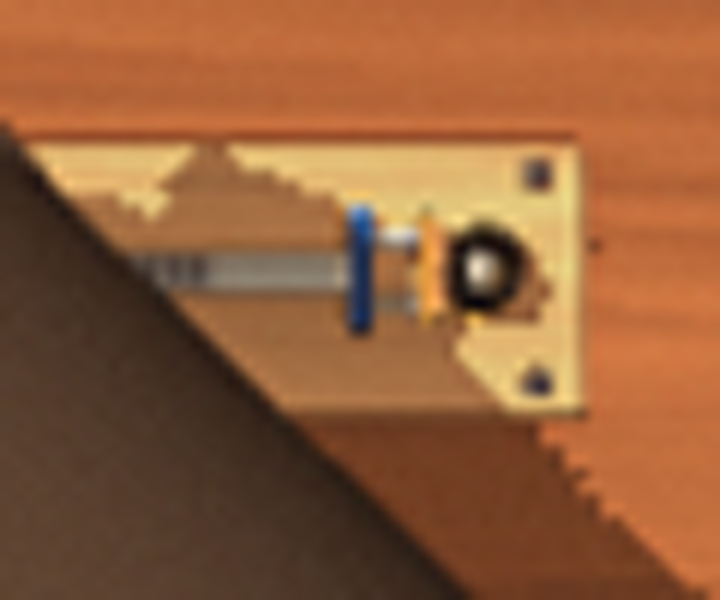

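{"fn": "move_arm", "kwargs": {"moves": "0 0 0 0.0005 0 -0.003 0.008; 0 0 0 0.001 0 -0.005 0.008; 0 0 0 0.0015 0 -0.0075 0.008; 0 0 0 0.0015 0 -0.0075 0.008; 0 0 0 0.0015 0 -0.0075 0.008"}}

```text
time: 15.52
ee_pos: [0.5731, 0.1528, 0.2903]
orientation: [-19.8, 89.6, 71.9]
force: [0.5, 6.8, 8.2]
opening: 0.173
```

```bash
python3 meas.py 16
```

```text
t 15.5167 tcp [0.5731 0.1528 0.2903] grasp [0.5734 0.1537 0.1353] axes x,y,z
[[ 0.0019  0.0059 -1.    ]
 [-0.9995 -0.031  -0.0021]
 [-0.031   0.9995  0.0059]]
F [0.4662 6.7991 8.1975] open 0.17317182147753515 q [ 14.2127  35.7753 -47.8075 100.4734  30.6147  57.4326  46.6154]
```

View pics/t16.png

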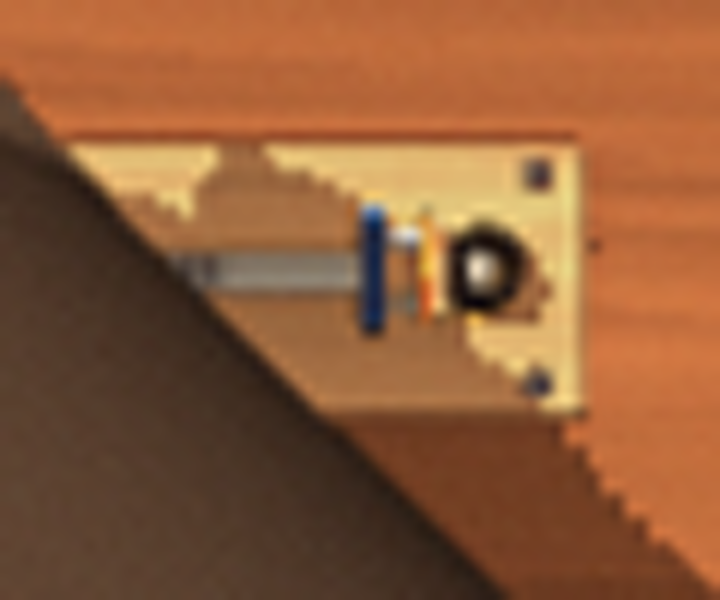

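View pics/z16.png

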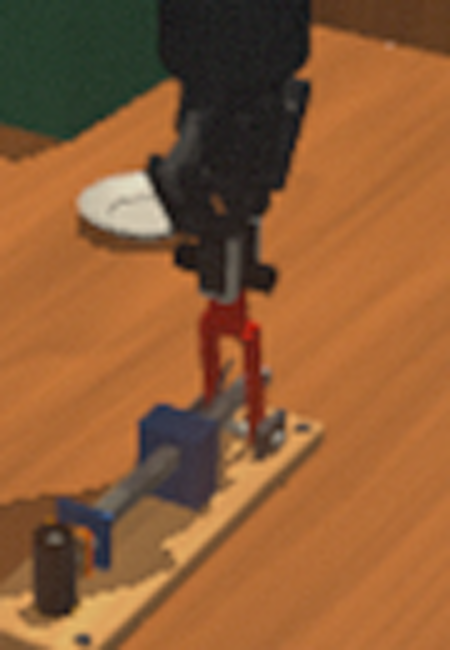

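```bash
cat > prof.py <<'E'
from plan import *
import sys
ims=[];F=[]
for i in range(6):
    ims.append(imaging.camera("top").astype(float)); F.append(robot.state()['force'])
im=np.mean(ims,0); np.save(f'pics/avg{sys.argv[1]}.npy',im)
print('F',np.mean(F,0),np.std(F,0))
crop(np.clip(im,0,255).astype(np.uint8),278,205,24,24,25,f"pics/p{sys.argv[1]}.png")
for r in range(213,223): print(r,[tuple(int(a) for a in im[r,c]) for c in range(281,301)])
E
python3 prof.py 16
```

```text
F [0.0149 6.8263 9.6995] [0.4617 0.207  0.3079]
213 [(167, 111, 67), (168, 112, 68), (170, 114, 68), (145, 96, 57), (64, 69, 93), (33, 60, 97), (173, 124, 80), (226, 192, 114), (206, 171, 100), (210, 146, 64), (226, 187, 120), (232, 202, 128), (237, 207, 129), (173, 147, 89), (152, 128, 76), (189, 161, 98), (229, 197, 122), (231, 200, 125), (227, 192, 120), (225, 189, 117)]
214 [(169, 113, 68), (170, 113, 68), (174, 115, 69), (140, 94, 57), (58, 50, 64), (27, 37, 64), (147, 128, 118), (214, 202, 182), (210, 203, 190), (226, 172, 92), (216, 150, 84), (169, 129, 80), (123, 100, 61), (66, 50, 31), (53, 39, 25), (81, 63, 41), (127, 103, 65), (224, 184, 113), (230, 187, 116), (226, 182, 112)]
215 [(146, 98, 59), (147, 98, 59), (149, 99, 60), (116, 78, 48), (51, 48, 64), (30, 41, 67), (115, 93, 78), (141, 119, 101), (128, 111, 101), (217, 162, 67), (222, 149, 78), (108, 69, 47), (28, 16, 12), (54, 43, 36), (39, 28, 23), (25, 12, 9), (43, 30, 25), (122, 88, 53), (221, 179, 110), (229, 187, 116)]
216 [(129, 110, 91), (129, 111, 91), (131, 111, 91), (125, 107, 88), (56, 56, 71), (31, 42, 69),
[... 1395 characters left out ...]
, (131, 86, 47), (155, 101, 60), (153, 99, 60), (208, 160, 97)]
221 [(150, 100, 61), (152, 101, 61), (155, 102, 62), (123, 83, 51), (54, 54, 74), (29, 43, 74), (138, 95, 66), (148, 102, 65), (129, 86, 55), (172, 91, 40), (142, 98, 58), (138, 94, 51), (134, 87, 42), (208, 156, 67), (151, 103, 48), (135, 87, 50), (147, 96, 56), (147, 95, 57), (143, 92, 55), (217, 168, 102)]
222 [(155, 103, 63), (155, 104, 63), (156, 103, 62), (154, 102, 61), (65, 47, 43), (55, 43, 41), (147, 97, 60), (158, 104, 63), (153, 101, 61), (158, 101, 58), (145, 94, 57), (154, 102, 61), (153, 100, 59), (225, 179, 104), (222, 178, 107), (218, 173, 106), (218, 174, 108), (216, 173, 106), (214, 171, 104), (225, 182, 113)]
```

View pics/p16.png

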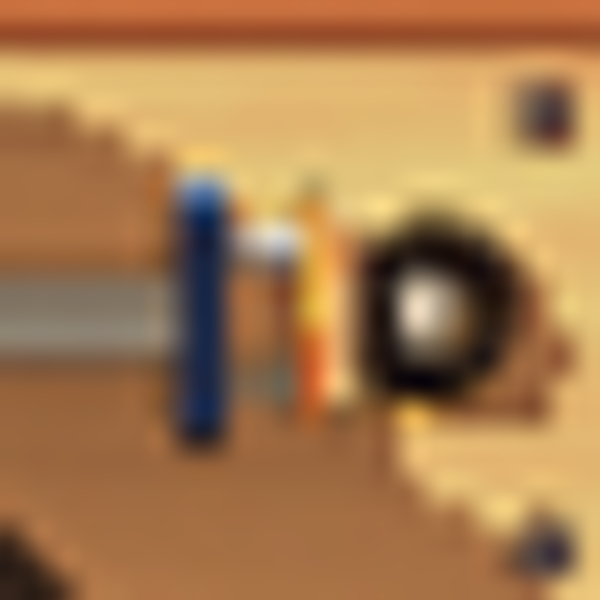

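```bash
python3 - <<'E'
import cv2,numpy as np
for n in ('11','13','14','15','16'):
    im=cv2.imread(f'pics/t{n}.png')[:,:,::-1]
    print(n)
    for r in (216,217,218,219):
        v=int((r-195+.5)*12); print(r,[ '%d:%d,%d,%d'%((c,)+tuple(im[v-1:v+1,int((c-255+.5)*12)-1:int((c-255+.5)*12)+1].mean((0,1)).astype(int))) for c in range(276,294)])
E
```

```text
11
216 ['276:222,205,180', '277:120,126,142', '278:57,89,143', '279:113,81,70', '280:160,104,60', '281:163,106,62', '282:213,180,109', '283:134,97,58', '284:158,100,39', '285:204,139,80', '286:177,118,71', '287:162,104,64', '288:223,182,112', '289:233,192,119', '290:197,158,98', '291:79,61,40', '292:91,58,27', '293:139,112,78']
217 ['276:168,154,133', '277:103,112,134', '278:58,91,144', '279:119,82,68', '280:172,112,64', '281:176,115,69', '282:229,197,120', '283:178,148,88', '284:166,110,47', '285:201,133,77', '286:168,111,68', '287:157,101,63', '288:221,181,111', '289:235,195,121', '290:166,131,77', '291:62,44,29', '292:68,44,23', '293:150,134,108']
218 ['276:159,142,121', '277:100,112,132', '278:62,93,145', '279:109,77,68', '280:155,99,57', '281:154,99,59', '282:228,177,109', '283:186,144,88', '284:169,113,49', '285:187,122,67', '286:159,106,65', '287:149,98,59', '288:221,175,106', '289:236,190,118', '290:151,113,65', '291:48,31,17', '292:42,28,24', '293:105,92,76']
219 ['276:131,94,66', '277:75,83,111', '278:53,86,138', '279:80,65,65', '280:142,106,72', '281:148,111,79', '282:197,
[... 4644 characters left out ...]
1,170,64', '291:229,179,107', '292:100,72,49', '293:42,31,27']
218 ['276:141,128,111', '277:143,131,113', '278:143,130,112', '279:143,131,115', '280:142,131,115', '281:143,131,114', '282:141,128,112', '283:145,133,115', '284:142,127,109', '285:62,64,76', '286:31,42,71', '287:147,97,63', '288:158,106,64', '289:136,84,50', '290:205,115,44', '291:221,165,101', '292:96,69,46', '293:37,25,21']
219 ['276:123,91,66', '277:124,92,66', '278:127,95,71', '279:122,89,66', '280:123,91,66', '281:122,89,65', '282:125,92,66', '283:127,94,67', '284:107,80,59', '285:52,54,70', '286:31,40,69', '287:123,87,65', '288:130,95,63', '289:117,85,59', '290:200,94,41', '291:226,165,104', '292:94,67,43', '293:28,17,16']
```

```bash
python3 - <<'E'
from plan import *
show()
s=imaging.camera("scene");crop(s,255,210,50,55,11,"pics/zf.png")
E
```

```text
t 15.9167 tcp [0.5731 0.1528 0.2903] grasp [0.5734 0.1537 0.1353] axes x,y,z
[[ 0.002   0.0058 -1.    ]
 [-0.9995 -0.0311 -0.0021]
 [-0.0311  0.9995  0.0058]]
F [-0.2669  6.4898  9.5202] open 0.17527629008200354 q [ 14.1997  35.7749 -47.8046 100.4681  30.6191  57.4398  46.612 ]
```

View pics/zf.png

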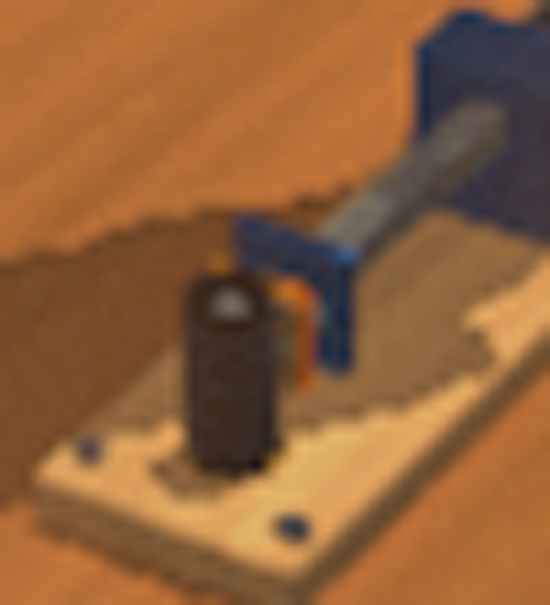

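The grip is upright and fully home (base at crop 230,465), the pad is pressed against it, and the arm is steady. Handing in.

```bash
python3 -c "
from workcell import workorder
print(workorder.hand_in())"
```

```text
the job is handed in; nothing more can be done
None
```

I put the plain wide-bored grip on the gauge pin, let go of it, and pumped the lever three strokes by its crossbar until the pad pressed on the grip. I handed the job in with the fingers still holding the crossbar near the end of the third stroke. The hand-in gave no verdict.

**Last checks:**
- **Grip:** it stands upright and fully down on the pin in both pictures.
- **Pad travel:** it is pushed in about 4.5–5 mm. This comes from the change in the jaw-to-pad gap in the top picture (about 5 mm), the lever travel since touch, and the rise in force on the crossbar (about 2.2 N, or 4.5 mm). A rougher reading of the pad's edge gave only 3–4 mm.
- **Steadiness:** the force and arm position held steady for the last 0.4 s, about 16 s into the run.
- **Other things:** I made no contact with the other grip or the other objects that I could see, but I did not measure their positions again at the end.

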